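Put four mixed-up flange bearings back on their own boards

ROBOT

A 7-joint arm with a two-finger parallel gripper is mounted at the origin on the work surface. World frame = base frame: x ahead of the robot, y to its left, z up, the work surface at z = 0. Lengths are in m, angles in rad, forces in N, time in s.
With the tool pointing down it reaches from about 0.4 to 0.85 m from the base axis. Payload 4.5 kg.
Tool frame: the origin (TCP) lies at the very end of the fingers, on their centre line; the grasp point (between the pads) lies grip_depth behind it (grip_depth is the distance from the TCP to the grasp point, in m); z points along the fingers, y is the line along which they close (so a half turn about z gives the same grasp; the last joint's range is limited). The gripper opens to 85 mm and grips with 20 to 120 N. Pads are 22 mm wide; open, the fingers measure 114 mm over their backs; the gripper's body (76 mm by 85 mm) begins 54 mm behind the grasp point. The pads swing forward as they close: fully open they stand 13 mm farther back than shut.
Start: joints at [-1.203, 0.689, -0.195, 1.565, 0.157, 0.902, -0.215], TCP at [0.205, 0.591, 0.231] pointing down, gripper open.
Joint ranges: [-3.01, 3.01], [-0.46, 2.08], [-1.47, 1.51], [0.13, 2.56], [-1, 4.14], [0.04, 2.09], [-2.66, 2.66]. Speed limits (rad/s): [2.57, 2.57, 3.14, 3.14, 3.14, 3.14, 3.14].

INTERFACE

Orientations are given as a rotation vector (axis times angle).
In Python, from workcell import * gives the robot as it stands.
- The arm moves only by the tool send_rows, never from a script. Its argument "motion" is a list of rows, each a list of 5 numbers: the closure, from 0 (fully open) to 1 (shut), then the shift along the tool's x, y, z in cm, then the turn about the tool's z in rad. A call has 1 to 12 rows; each row is the pose to reach, as a shift and turn from the pose commanded when the call began, along the tool's axes at that moment; what a row does not reach only later rows make up. A row lasts 1/8 s, in which the tool goes at most 62.5 mm and 10.7 degrees, less where a joint would pass 70% of its speed; a pose out of reach is approached as far as the arm can. A call with a gripper value outside its range is refused whole. The fingers move at their own pace and stop on an object; "force" is the grip in N (left out, the last holds). Time passes only in rows, so rows that repeat a pose let the fingers close. It gives the time, the measured TCP pose, the force, the opening and the grip force at its end, in the units of the state.
- sense(): the state, without advancing time (a new reading comes with each control period).
- snapshot(name): name is "side" or "top" or "wrist"; returns a dict with "image" (480x640x3 uint8, red, green, blue), "K" (3x3 intrinsics, pixels), "view" (4x4, takes a point from world to camera coordinates). Camera axes: x right, y up, looking along -z (the intrinsics and any distortion apply to the point x, -y, -z); pixel columns grow to the right and rows downward; lengths in m; the calibration is good to about 2 mm. A picture is of the moment at which its call begins. There is no depth.
- job_done(): hands the job in; it is judged then, once.
Trained networks look in the newest picture that a camera, given by its name, has taken for a name from the list of things; names that differ only in an ending like _2 or _b are one class to them, and where a whole thing is asked for, a point or a joint stands for the part that bears it (a point fixed in the world has none). Each returns a list of dicts, best first, with "confidence" (0 to 1); they miss things now and then, are a little off and sometimes report something else, mostly with a low value. They report only what shows in the picture. A call takes as long as a camera call. They do not tell look-alikes from the thing itself.
- masks_of(label, camera): "mask" (480x640 bool, what is visible of it) and "extent" ([left, top, right, bottom] as shares, 0 to 1, of the picture: columns of its width, rows of its height, round what is visible of it).
- landmark_of(label, camera): "location" ([row, column] as shares, 0 to 1, of the picture: columns of its width, rows of its height: a listed point, or the origin of a listed thing).
The state is a dict: "time_s": time; "q": joint angles; "qvel": joint speeds; "effort": joint torques, N m; "tool_pos": TCP position; "eef_rot": TCP orientation; "wrist_force": force on the tool from outside, world axes, zero at the start; "torque": the same for the moment, N m; "finger_gap": finger opening in m; "gripper_force": force on a finger pad.
Only numpy, scipy, OpenCV 4.12 (cv2) and the standard library are available. Lean on these libraries where they do the work, as an engineer would, in place of code of your own. Each camera call takes 0.05 s, during which the arm holds its last target. There are 200 camera calls.

TASK

The four cleaned flange bearings on the repair bench have been put on each other's boards. Put every bearing upright in the middle of the plywood board that has the shape of its own flange (round on round, square on square, triangular on triangular, oblong on oblong); which way it is turned does not matter. Keep the bearings off the dirty bench top, parking one on the empty black rubber mat whenever you need a free spot, and leave the spray can alone.

Things in the scene. Friction and masses are not known exactly. Their poses are not given: they have to be found in the camera images.
- bearing_round: Dark grey cast bearing with a round flange, 80 mm in diameter; a round hub 42 mm in diameter stands on its middle and rises to 46 mm above the underside, with a steel inner ring showing on top. Flange 8 mm thick, all told 0.3 to 0.6 kg. Origin: centre of the underside, on the hub's axis; z up along the hub.
- bearing_square: Dark grey cast bearing with a square flange, 68 x 68 mm with rounded corners, four bolt holes; a round hub 42 mm in diameter stands on its middle and rises to 46 mm above the underside, with a steel inner ring showing on top. Flange 8 mm thick, all told 0.3 to 0.6 kg. Origin: centre of the underside, on the hub's axis; z up along the hub, x and y parallel to the flange's sides.
- bearing_triangle: Dark grey cast bearing with a triangular flange, rounded corners 44 mm from the middle, three bolt holes; a round hub 42 mm in diameter stands on its middle and rises to 46 mm above the underside, with a steel inner ring showing on top. Flange 8 mm thick, all told 0.3 to 0.6 kg. Origin: centre of the underside, on the hub's axis; z up along the hub, x towards one corner.
- bearing_oblong: Dark grey cast bearing with an oblong (rhombic) flange, 98 mm long along x and 48 mm wide along y, two bolt holes; a round hub 42 mm in diameter stands on its middle and rises to 46 mm above the underside, with a steel inner ring showing on top. Flange 8 mm thick, all told 0.3 to 0.6 kg. Origin: centre of the underside, on the hub's axis; z up along the hub.
- board_round: Fixed plywood board 12 mm thick, flat, without a rim, lying on the bench, its outline a circle 108 mm in diameter. Origin: centre of its underside, on the bench; the middle of the top is 12 mm above it.
- board_square: Fixed plywood board 12 mm thick, flat, without a rim, lying on the bench, its outline a square 104 x 104 mm with rounded corners. Origin: centre of its underside, on the bench; the middle of the top is 12 mm above it; x and y parallel to the sides.
- board_triangle: Fixed plywood board 12 mm thick, flat, without a rim, lying on the bench, its outline a triangle with rounded corners 72 mm from the middle. Origin: centre of its underside, on the bench; the middle of the top is 12 mm above it; x towards one corner.
- board_oblong: Fixed plywood board 12 mm thick, flat, without a rim, lying on the bench, its outline an oblong rhombus 136 mm long along x and 64 mm wide along y. Origin: centre of its underside, on the bench; the middle of the top is 12 mm above it.
- mat: Fixed square pad of black rubber, 110 x 110 x 12 mm, flat, no rim, empty at the start: the free spot. Origin: centre of its underside, on the bench; the middle of the top is 12 mm above it.
- spray_can: Orange and white spray can, 54 mm in diameter and 160 mm tall, standing on the bench to the robot's right of the boards; not part of the job. Origin: centre of its underside.
There are look-alikes about, which are no part of the job. Leave any orange or purple look-alike of the bearing_round alone.

How it is judged:
By the outcome, as a careful person would: the job done as asked, in the order asked, and still so for the second after the job is handed in, with the robot touching nothing.
It also fails if it takes over 122 s, if anything falls off the work surface, if the arm or the gripper's body presses on something with over 40 N, if the wrist force passes 120 N, or if a joint passes its speed limit or range.

## Working session

There is one attempt and no reset: what is moved stays moved. The work goes in short steps, Python scripts to look and compute and a tool call to move; the robot and the scene stay as the last step left them, time stands still between calls to the robot, and variables do not carry over. Pictures are saved under pics/ and viewed, at most 14 in all, crops included, and the job is handed in when it is done.

Besides the shell and the picture viewer there is one more tool, called by a JSON object that holds its "api" and its "payload". send_rows: Moves the arm, as the interface text tells. Its arguments: {"type":"object","properties":{"motion":{"type":"array","items":{"type":"array","items":{"type":"number"}}},"force":{"type":"number"}},"required":["motion"]}

```bash
ls; mkdir -p pics; python3 - <<'E'
from workcell import *
import cv2
s=sense();print(s)
for n in ("top","side"):
    d=snapshot(n);cv2.imwrite(f"pics/{n}0.png",d["image"][:,:,::-1]);print(n,d["K"],d["view"],d.keys())
E
```

```text
pics
{'time_s': 0.0, 'q': array([-1.20320692,  0.68997257, -0.19451178,  1.56635615,  0.15732404,
        0.9024644 , -0.21507777]), 'qvel': array([ 6.65733172e-05, -4.14879083e-04,  1.07269656e-03, -1.91838325e-03,
        7.53848876e-04,  1.43747472e-03,  1.70901462e-03]), 'effort': array([ 1.04936222e-03, -5.39622009e+01, -1.26600165e+00, -1.58539760e+01,
        9.15059878e-03,  9.68059787e-03,  4.14574231e-06]), 'tool_pos': array([0.20460924, 0.58988062, 0.23048787]), 'eef_rot': array([-5.21670986e-01, -3.09782099e+00,  2.82743231e-03]), 'wrist_force': array([ 0.33021539, -1.05396133, -1.12376707]), 'torque': array([-0.01880416,  0.03331027, -0.00780528]), 'gripper_force': 0.0, 'finger_gap': 0.08511182145698103}
top [[598.94528193   0.         324.57728769]
 [  0.         598.94528193 243.47735437]
 [  0.           0.           1.        ]] [[-0.02407771 -0.99967476 -0.00840469 -0.05050545]
 [ 0.99846827 -0.02446586  0.04962385 -0.59010649]
 [-0.04981334 -0.00719699  0.99873261 -1.21094002]
 [ 0.          0.          0.          1.        ]] dict_keys(['image', 'K', 'view'])
side [[538.57473154   0.         317.19864128]
 [  0.         538.57473154 237.35551531]
 [  0.           0.           1.        ]] [[-9.99908417e-01 -1.35053846e-02 -8.72847837e-04  5.85569396e-01]
 [ 9.97238453e-03 -7.78863183e-01  6.27114578e-01 -9.25356372e-02]
 [-9.14925261e-03  6.27048441e-01  7.78926533e-01 -1.14106781e+00]
 [ 0.00000000e+00  0.00000000e+00  0.00000000e+00  1.00000000e+00]] dict_keys(['image', 'K', 'view'])
```

View pics/top0.png

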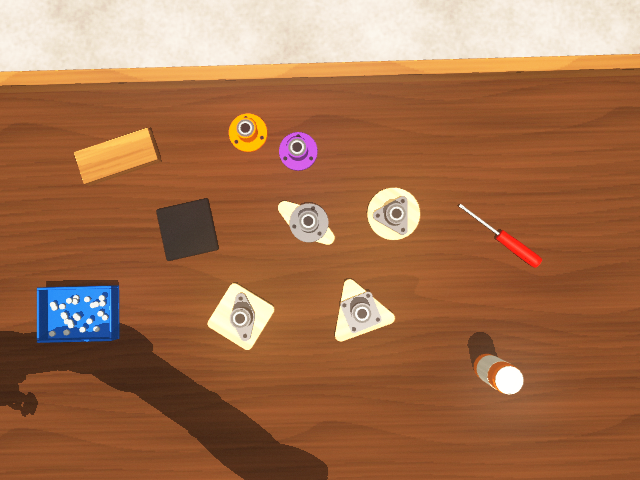

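```bash
cat > h.py <<'E'
from workcell import *
import numpy as np
from scipy.spatial.transform import Rotation as R
def ray(d,row,col,z):
    K,V=d["K"],d["view"]
    p=np.linalg.solve(K,[col,row,1.]);c=np.array([p[0],-p[1],-p[2]])
    Rm,t=V[:3,:3],V[:3,3];o=-Rm.T@t;w=Rm.T@c
    return o+w*(z-o[2])/w[2]
E
python3 - <<'E'
from h import *
d=snapshot("top")
for n,z in [(f"{k}_{s}",z) for k,z in (("bearing",.012),("board",.012)) for s in("round","square","triangle","oblong")]+[("mat",.012),("spray_can",0)]:
    for r in landmark_of(n,"top")[:3]:
        l=r["location"]; row,col=l[0]*480,l[1]*640
        print(n,round(r["confidence"],2),round(row),round(col),ray(d,row,col,z).round(4))
    for r in masks_of(n,"top")[:3]:
        ys,xs=np.nonzero(r["mask"]);print("   mask",round(r["confidence"],2),len(ys),ys.mean().round(1),xs.mean().round(1),ray(d,ys.mean(),xs.mean(),z).round(4))
E
```

```text
bearing_round 0.9 225 310 [ 0.6275 -0.0354  0.012 ]
bearing_round 0.85 152 300 [ 0.7799 -0.0184  0.012 ]
bearing_round 0.58 135 248 [0.8173 0.0877 0.012 ]
   mask 0.96 1142 132.8 247.5 [0.8221 0.0893 0.012 ]
   mask 0.87 1189 222.4 308.5 [ 0.6331 -0.0329  0.012 ]
   mask 0.87 1109 151.0 297.6 [ 0.7816 -0.0136  0.012 ]
bearing_square 0.6 311 365 [ 0.4489 -0.1432  0.012 ]
   mask 0.93 1122 311.6 360.6 [ 0.4481 -0.1348  0.012 ]
   mask 0.3 1353 373.4 497.9 [ 0.3171 -0.409   0.012 ]
bearing_triangle 0.77 219 394 [ 0.6363 -0.2076  0.012 ]
   mask 0.86 847 215.3 394.1 [ 0.6433 -0.2088  0.012 ]
bearing_oblong 0.7 317 240 [0.4421 0.1109 0.012 ]
   mask 0.66 817 316.5 242.4 [0.4437 0.1063 0.012 ]
board_round 0.93 216 394 [ 0.6414 -0.2096  0.012 ]
   mask 0.83 1409 212.8 393.0 [ 0.6485 -0.2067  0.012 ]
   mask 0.62 2827 229.1 187.0 [0.6253 0.2173 0.012 ]
board_square 0.84 314 239 [0.4499 0.1141 0.012 ]
board_square 0.37 311 362 [ 0.4495 -0.1376  0.012 ]
   mask 0.58 1838 316.4 240.0 [0.4442 0.1113 0.012 ]
board_triangle 0.76 312 359 [ 0.4482 -0.1307  0.012 ]
   mask 0.8 1031 314.0 359.1 [ 0.4434 -0.1317  0.012 ]
   mask 0.59 433 220.2 301.6 [ 0.6378 -0.0189  0.012 ]
   mask 0.58 2835 229.1 186.8 [0.6253 0.2177 0.012 ]
mat 0.84 228 185 [0.6275 0.2214 0.012 ]
   mask 0.87 2888 229.2 187.2 [0.6252 0.217  0.012 ]
spray_can 0.89 366 488 [ 0.3299 -0.3931  0.    ]
   mask 0.78 1331 373.5 498.0 [ 0.3149 -0.4126  0.    ]
```

The top view shows four swaps. The round bearing is on the oblong board (308,221), the triangle on the round board (396,213), the oblong on the square board (240,318) and the square on the triangle board (362,313). The mat is empty at (187,229), and the orange and purple look-alikes sit at the top. Next I'll get precise hub and board centres.

```bash
python3 - <<'E'
from h import *
import workcell,cv2
print([ (k,getattr(workcell,k)) for k in dir(workcell) if 'grip' in k or 'depth' in k])
d=snapshot("top");im=d["image"];hsv=cv2.cvtColor(im,cv2.COLOR_RGB2HSV)
# things not bench: boards (pale) + bearings (grey, on boards)
pale=((hsv[...,2]>150)&(hsv[...,1]<110)&(hsv[...,1]>25)&(hsv[...,0]>12)&(hsv[...,0]<40)).astype(np.uint8)
out=im[160:370,140:440].copy()
C={"oblong":(221,308),"round":(213,396),"square":(318,240),"triangle":(313,362)}
for n,(r,c) in C.items():
    m=np.zeros_like(pale);cv2.circle(m,(c,r),48,1,-1);m&=pale
    m=cv2.morphologyEx(m,cv2.MORPH_OPEN,np.ones((2,2),np.uint8))
    pts=cv2.findNonZero(m);h=cv2.convexHull(pts)
    M=cv2.moments(h);cc=(M["m10"]/M["m00"],M["m01"]/M["m00"]);(rc,sz,an)=cv2.minAreaRect(h)
    (ec,er)=cv2.minEnclosingCircle(h)
    print(n,len(pts),"hull",np.round(cc,1),ray(d,cc[1],cc[0],.012)[:2].round(4),"rect",np.round(rc,1),np.round(sz,1),ray(d,rc[1],rc[0],.012)[:2].round(4),"circ",np.round(ec,1),round(er,1))
    cv2.polylines(out,[h-[140,160]],True,(255,0,0),1)
    g=cv2.resize(cv2.cvtColor(im,cv2.COLOR_RGB2GRAY)[r-20:r+20,c-20:c+20],None,fx=8,fy=8,interpolation=cv2.INTER_CUBIC)
    hc=cv2.HoughCircles(cv2.GaussianBlur(g,(9,9),2),cv2.HOUGH_GRADIENT,1,20,param1=100,param2=20,minRadius=40,maxRadius=105)
    if hc is not None:
        for x,y,ra in hc[0][:3]:
            px,py=c-20+(x+.5)/8-.5,r-20+(y+.5)/8-.5
            print("   hub",round(px,1),round(py,1),round(ra/8,1),ray(d,py,px,.058)[:2].round(4))
            cv2.circle(out,(int(px-140+.5),int(py-160+.5)),int(ra/8),(0,0,255),1)
cv2.imwrite("pics/seg.png",cv2.resize(out,None,fx=2.6,fy=2.6,interpolation=cv2.INTER_NEAREST)[:,:,::-1])
E
```

```text
[('grip_depth', 0.0187)]
oblong 548 hull [306.3 223.5] [ 0.6308 -0.0283] rect [306.6 223.5] [65.3 23.2] [ 0.6309 -0.0289] circ [306.  224.5] 32.7
   hub 307.8 221.5 11.3 [ 0.6308 -0.0329]
   hub 308.9 219.0 8.7 [ 0.6357 -0.0353]
   hub 306.2 219.2 8.5 [ 0.6354 -0.0301]
round 1689 hull [394.3 214.3] [ 0.6452 -0.2094] rect [394.5 214.5] [51. 51.] [ 0.6449 -0.2097] circ [394.4 214.3] 26.3
   hub 396.0 213.0 6.8 [ 0.6434 -0.2077]
   hub 393.8 215.2 10.0 [ 0.639  -0.2031]
   hub 398.4 212.0 13.0 [ 0.6452 -0.2124]
square 2146 hull [241.4 317.2] [0.4424 0.1084] rect [241.4 317.2] [50.8 51.2] [0.4424 0.1085] circ [241.5 317.1] 33.7
   hub 240.1 316.2 8.8 [0.4476 0.1041]
   hub 243.5 317.4 9.0 [0.4452 0.0975]
   hub 242.4 313.8 12.2 [0.4523 0.0996]
triangle 1223 hull [360.4 313.1] [ 0.4452 -0.1344] rect [357.8 306.6] [55.4 61.7] [ 0.4583 -0.1295] circ [360.2 313.3] 34.9
   hub 361.5 313.4 7.1 [ 0.4476 -0.1342]
   hub 362.1 310.8 8.3 [ 0.4527 -0.1356]
```

View pics/seg.png

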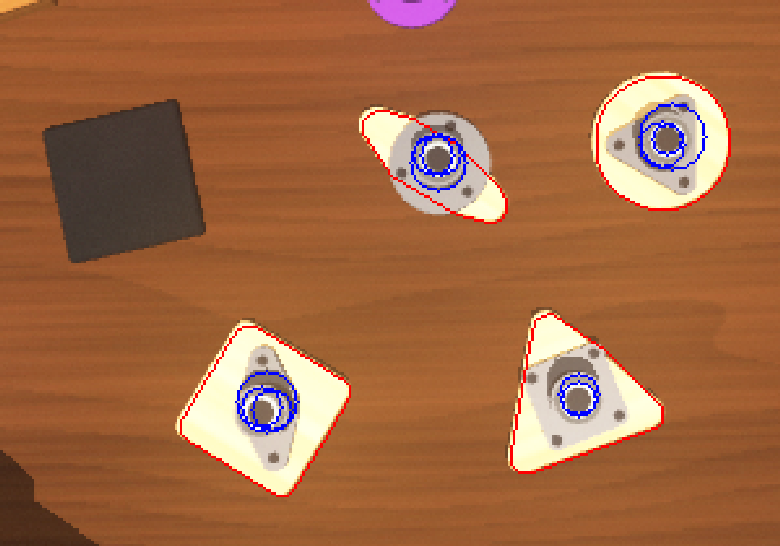

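```bash
cat >> h.py <<'E'
def shift(x,y,z,yaw=None):
    s=sense();Rm=R.from_rotvec(s["eef_rot"]).as_matrix()
    d=Rm.T@(np.array([x,y,z])-s["tool_pos"])*100
    print("t",round(s["time_s"],2),"pos",s["tool_pos"].round(4),"shift cm",d.round(2),"rows",int(np.ceil(np.linalg.norm(d)/6.25)))
def tcp_z_err(): pass
E
python3 - <<'E'
from h import *
shift(.632,-.033,.20)
E
```

```text
t 1.2 pos [0.2048 0.5906 0.2313] shift cm [-60.8  -44.91   3.12] rows 13
```

{"api": "send_rows", "payload": {"motion": [[0,-5,-3.7,0.2,0],[0,-10,-7.4,0.5,0],[0,-15,-11.1,0.8,0],[0,-20,-14.8,1,0],[0,-25,-18.5,1.3,0],[0,-30,-22.2,1.6,0],[0,-35,-25.9,1.8,0],[0,-40,-29.6,2,0],[0,-45,-33.3,2.3,0],[0,-50,-37,2.6,0],[0,-55,-40.7,2.8,0],[0,-60.8,-44.9,3.1,0]]}}

```text
time_s: 2.7
tool_pos: [0.628, -0.0271, 0.2008]
eef_rot: [0.522, 3.097, 0.001]
wrist_force: [1.3, -0.2, -0.4]
finger_gap: 0.0854
gripper_force: 0.0
```

{"api": "send_rows", "payload": {"motion": [[0,0,0,0,0],[0,0,0,0,0],[0,0,0,0,0]]}}

```text
time_s: 3.08
tool_pos: [0.6263, -0.0232, 0.2008]
eef_rot: [-0.517, -3.098, -0.002]
wrist_force: [-0.0, 1.0, 0.3]
finger_gap: 0.0856
gripper_force: 0.0
```

```bash
cat >> h.py <<'E'
import cv2
def wristhub(label,z=.058,name=None):
    d=snapshot("wrist")
    if name: cv2.imwrite(f"pics/{name}.png",d["image"][:,:,::-1])
    for r in landmark_of(label,"wrist")[:3]:
        l=r["location"];print("lm",round(r["confidence"],2),np.round([l[0]*480,l[1]*640]),"z12",ray(d,l[0]*480,l[1]*640,.012)[:2].round(4))
    g=cv2.GaussianBlur(cv2.cvtColor(d["image"],cv2.COLOR_RGB2GRAY),(5,5),1.5)
    hc=cv2.HoughCircles(g,cv2.HOUGH_GRADIENT,1.5,40,param1=120,param2=40,minRadius=12,maxRadius=130)
    if hc is not None:
        for x,y,ra in hc[0][:5]:
            p=ray(d,y,x,z);q=ray(d,y,x+ra,z);print("circ",round(x),round(y),"xy",p[:2].round(4),"r mm",round(1e3*np.linalg.norm(p-q),1))
    return d
E
python3 - <<'E'
from h import *
s=sense();print(s["q"].round(2))
shift(.632,-.033,.10)
wristhub("bearing_round",name="w1")
E
```

```text
[ 0.12  0.73 -0.29  1.59  0.25  0.86  0.98]
t 3.08 pos [ 0.6263 -0.0232  0.2008] shift cm [-0.87 -0.75 10.08] rows 2
lm 0.94 [359. 381.] z12 [ 0.7754 -0.0139]
lm 0.9 [221. 304.] z12 [ 0.6333 -0.0365]
lm 0.72 [364. 503.] z12 [0.816  0.0885]
circ 307 218 xy [ 0.6211 -0.029 ] r mm 34.4
circ 118 307 xy [ 0.6392 -0.1829] r mm 53.1
circ 89 26 xy [ 0.4641 -0.1147] r mm 30.0
circ 158 358 xy [ 0.688  -0.1729] r mm 25.3
circ 506 382 xy [0.796  0.0751] r mm 41.7
```

View pics/w1.png

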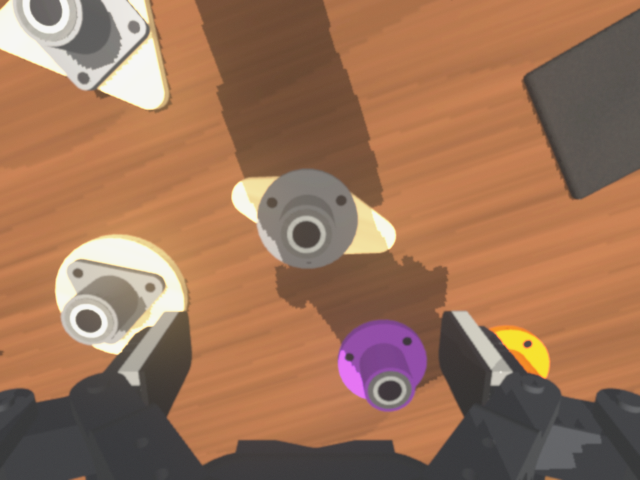

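The wrist view shows the round bearing between the fingers, with its hub top at (306,234) and its flange disc at (307,218). The purple look-alike is ahead at (388,388), clear of the fingers.

```bash
python3 - <<'E'
from h import *
d=snapshot("wrist")
print("hub",ray(d,234,306,.058),"flange",ray(d,218,307,.020),"tri hub",ray(d,321,89,.058),"tri hub sq",ray(d,10,49,.058))
E
```

```text
hub [ 0.63187765 -0.03370155  0.058     ] flange [ 0.6299423  -0.03296656  0.02      ] tri hub [ 0.64299565 -0.2090435   0.058     ] tri hub sq [ 0.44836586 -0.13398191  0.058     ]
```

{"api": "send_rows", "payload": {"motion": [[0,-0.9,-0.8,4,0],[0,-0.9,-0.8,8.5,0],[0,-0.9,-0.8,13,0],[0,-0.9,-0.8,16,0],[0,-0.9,-0.8,17.2,0],[0,-0.9,-0.8,17.2,0],[1,-0.9,-0.8,17.2,0],[1,-0.9,-0.8,17.2,0],[1,-0.9,-0.8,17.2,0],[1,-0.9,-0.8,17.2,0],[1,-0.9,-0.8,17.2,0],[1,-0.9,-0.8,17.2,0]], "force": 60}}

```text
time_s: 4.72
tool_pos: [0.6346, -0.0343, 0.0306]
eef_rot: [0.52, 3.094, 0.004]
wrist_force: [0.3, 2.4, 6.3]
finger_gap: 0.0404
gripper_force: 60.6
```

```bash
python3 - <<'E'
from h import *
shift(.6253,.217,.029)
E
```

```text
t 4.72 pos [ 0.6346 -0.0343  0.0306] shift cm [ 9.1  23.44  0.2 ] rows 5
```

{"api": "send_rows", "payload": {"motion": [[1,0,0,-3,0],[1,0,0,-7,0],[1,2.3,5.9,-8,0],[1,4.6,11.7,-8,0],[1,6.9,17.6,-8,0],[1,8.5,22,-8,0],[1,9.1,23.4,-8,0],[1,9.1,23.4,-7,0],[1,9.1,23.4,-3,0],[1,9.1,23.4,-1,0],[1,9.1,23.4,-0.2,0],[1,9.1,23.4,-0.2,0]]}}

```text
time_s: 6.22
tool_pos: [0.6239, 0.2133, 0.0313]
eef_rot: [0.525, 3.097, -0.002]
wrist_force: [0.1, 0.6, -5.5]
finger_gap: 0.0408
gripper_force: 62.4
```

```bash
python3 - <<'E'
from h import *
shift(.6253,.217,.0315);s=sense();print(s["wrist_force"].round(1),s["finger_gap"],s["gripper_force"])
E
```

```text
t 6.22 pos [0.6239 0.2133 0.0313] shift cm [-0.01  0.4  -0.02] rows 1
[ 0.1  0.6 -5.5] 0.0407897693434846 62.40615963935852
```

{"api": "send_rows", "payload": {"motion": [[1,0,0.3,0.1,0],[1,0,0.3,0.2,0],[1,0,0.3,0.2,0],[0.6,0,0.3,0.2,0],[0,0,0.3,0.2,0],[0,0,0.3,0.1,0],[0,0,0.3,-2,0],[0,0,0.3,-7,0],[0,3.4,-3.9,-12,0],[0,6.8,-8.1,-16,0],[0,10.2,-12.4,-17,0],[0,13.5,-16.5,-17,0]]}}

```text
time_s: 7.72
tool_pos: [0.4419, 0.1032, 0.2033]
eef_rot: [0.521, 3.093, 0.004]
wrist_force: [1.9, -1.1, 0.2]
finger_gap: 0.0855
gripper_force: 0.0
```

{"api": "send_rows", "payload": {"motion": [[0,0,0,0,0],[0,0,0,0,0],[0,0,0,0,0]]}}

```text
time_s: 8.1
tool_pos: [0.4438, 0.1047, 0.2012]
eef_rot: [0.521, 3.096, 0.003]
wrist_force: [-0.5, -0.1, -0.2]
finger_gap: 0.0855
gripper_force: 0.0
```

```bash
python3 - <<'E'
from h import *
shift(.4441,.1024,.029)
wristhub("bearing_oblong",name="w2")
E
```

```text
t 8.1 pos [0.4438 0.1047 0.2012] shift cm [-0.07 -0.25 17.22] rows 3
lm 0.79 [204. 320.] z12 [0.442  0.1081]
circ 56 331 xy [ 0.4597 -0.1079] r mm 41.4
circ 58 289 xy [ 0.4297 -0.09  ] r mm 35.4
circ 317 221 xy [0.4436 0.1051] r mm 13.7
circ 517 350 xy [0.59   0.2162] r mm 25.0
circ 245 458 xy [ 0.6168 -0.018 ] r mm 50.0
```

View pics/w2.png

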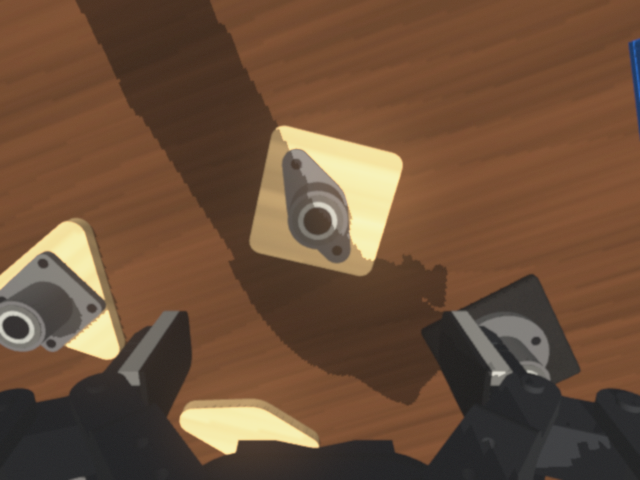

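The wrist view shows the oblong hub at (317,221), centred under the tool. The round bearing is standing on the mat. Grasping the oblong one now.

{"api": "send_rows", "payload": {"motion": [[0,0,0,4,0],[0,0,0,8.5,0],[0,0,0,13,0],[0,0,0,16,0],[0,0,0,17.2,0],[0,0,0,17.2,0],[1,0,0,17.2,0],[1,0,0,17.2,0],[1,0,0,17.2,0],[1,0,0,17.2,0],[1,0,0,17.2,0],[1,0,0,17.2,0]]}}

```text
time_s: 9.7
tool_pos: [0.4435, 0.105, 0.03]
eef_rot: [0.52, 3.094, 0.006]
wrist_force: [0.4, 3.1, 9.7]
finger_gap: 0.0405
gripper_force: 59.6
```

{"api": "send_rows", "payload": {"motion": [[1,0,0,-2,0],[1,0,0,-6,0],[1,0,0,-8,0],[1,0,0,-8,0]]}}

```text
time_s: 10.2
tool_pos: [0.4424, 0.1033, 0.1098]
eef_rot: [0.522, 3.096, 0.002]
wrist_force: [0.0, 0.5, -5.7]
finger_gap: 0.0403
gripper_force: 62.5
```

```bash
cat >> h.py <<'E'
def board(n,guess,rad=48):
    d=snapshot("top");hsv=cv2.cvtColor(d["image"],cv2.COLOR_RGB2HSV)
    m=((hsv[...,2]>110)&(hsv[...,1]<125)).astype(np.uint8)
    k=np.zeros_like(m);cv2.circle(k,guess,rad,1,-1);m&=k
    m=cv2.morphologyEx(m,cv2.MORPH_OPEN,np.ones((3,3),np.uint8))
    h=cv2.convexHull(cv2.findNonZero(m));M=cv2.moments(h);c=(M["m10"]/M["m00"],M["m01"]/M["m00"])
    rc,sz,_=cv2.minAreaRect(h);ec,er=cv2.minEnclosingCircle(h)
    for t,p in(("hull",c),("rect",rc),("circ",ec)):print(n,t,np.round(p,1),ray(d,p[1],p[0],.012)[:2].round(4))
    print(np.round(sz,1),round(er,1));return d
E
python3 - <<'E'
from h import *
s=sense();print(s["finger_gap"],s["gripper_force"])
d=board("oblong",(306,224),40)
cv2.imwrite("pics/top3.png",d["image"][150:360,140:440][:,:,::-1].repeat(2,0).repeat(2,1))
for a in ((.628,-.028),):shift(*a,.11)
E
```

```text
0.040266416715861814 62.540162801742554
oblong hull [305.9 222.4] [ 0.6331 -0.0275]
oblong rect [305.8 222.3] [ 0.6333 -0.0272]
oblong circ [305.  223.5] [ 0.6309 -0.0256]
[62.9 30.9] 32.7
t 10.25 pos [0.4418 0.1031 0.1089] shift cm [-21.89  -6.28  -0.1 ] rows 4
```

View pics/top3.png

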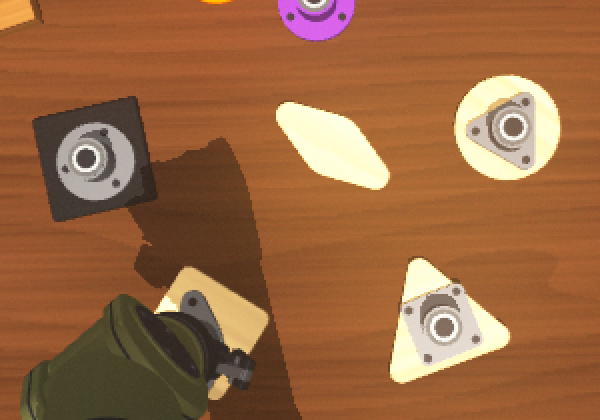

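{"api": "send_rows", "payload": {"motion": [[1,-5,-1.4,0,0],[1,-10,-2.8,0,0],[1,-15,-4.2,0,0],[1,-20,-5.6,0,0],[1,-22.3,-6.1,0,0],[1,-22.3,-6.1,0,0],[1,-22.3,-6.1,2,0],[1,-22.3,-6.1,5,0],[1,-22.3,-6.1,6.5,0],[1,-22.3,-6.1,6.5,0],[1,-22.3,-6.1,6.5,0]]}}

```text
time_s: 11.62
tool_pos: [0.633, -0.0269, 0.0442]
eef_rot: [0.521, 3.097, 0.001]
wrist_force: [-0.1, 0.6, -4.2]
finger_gap: 0.0406
gripper_force: 62.6
```

```bash
python3 - <<'E'
from h import *
shift(.6328,-.0278,.0305)
snapshot("top");shift(.6328,-.0278,.0305)
d=snapshot("side");cv2.imwrite("pics/side4.png",d["image"][:,:,::-1]);shift(.6328,-.0278,.0305)
E
```

```text
t 11.62 pos [ 0.633  -0.0269  0.0442] shift cm [-0.01 -0.09  1.37] rows 1
t 11.68 pos [ 0.6333 -0.027   0.0446] shift cm [ 0.03 -0.09  1.41] rows 1
t 11.72 pos [ 0.6334 -0.0271  0.0447] shift cm [ 0.04 -0.08  1.42] rows 1
```

View pics/side4.png

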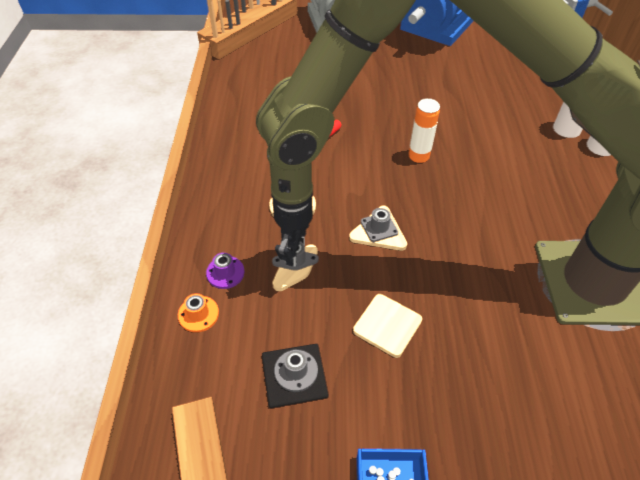

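The side view shows the oblong bearing held level just above its board at (295,265). Lowering, releasing, then moving above the square bearing.

{"api": "send_rows", "payload": {"motion": [[1,0,-0.1,0.7,0],[1,0,-0.1,1.3,0],[1,0,-0.1,1.5,0],[1,0,-0.1,1.5,0],[0.6,0,-0.1,1.5,0],[0,0,-0.1,1.5,0],[0,0,-0.1,1.4,0],[0,0,-0.1,-1,0],[0,0,-0.1,-6,0],[0,3.5,-4,-11,0],[0,7,-8,-15,0],[0,10.5,-12,-15.5,0]]}}

```text
time_s: 13.22
tool_pos: [0.4978, -0.1051, 0.2004]
eef_rot: [0.519, 3.092, 0.001]
wrist_force: [0.9, -1.6, -0.2]
finger_gap: 0.0854
gripper_force: 0.0
```

{"api": "send_rows", "payload": {"motion": [[0,3.5,-4.2,0,0],[0,3.5,-4.2,0,0],[0,3.5,-4.2,0,0],[0,3.5,-4.2,0,0]]}}

```text
time_s: 13.72
tool_pos: [0.4514, -0.1321, 0.1981]
eef_rot: [0.519, 3.097, 0.002]
wrist_force: [1.3, -0.0, 0.5]
finger_gap: 0.0854
gripper_force: 0.0
```

```bash
python3 - <<'E'
from h import *
shift(.448,-.135,.029)
wristhub("bearing_square",name="w5")
board("square",(241,317))
E
```

```text
t 13.72 pos [ 0.4514 -0.1321  0.1981] shift cm [ 0.25 -0.41 16.91] rows 3
lm 0.65 [202. 315.] z12 [ 0.4466 -0.1317]
circ 308 427 xy [ 0.609  -0.1936] r mm 47.1
circ 311 205 xy [ 0.438  -0.1317] r mm 29.8
circ 449 388 xy [ 0.6103 -0.0778] r mm 61.4
circ 410 403 xy [ 0.6138 -0.1102] r mm 40.7
circ 343 176 xy [ 0.4265 -0.1055] r mm 35.7
square hull [240.4 316.1] [0.4447 0.1104]
square rect [240.4 316.1] [0.4447 0.1105]
square circ [240.5 316. ] [0.4449 0.1102]
[51.  51.4] 34.1
```

View pics/w5.png

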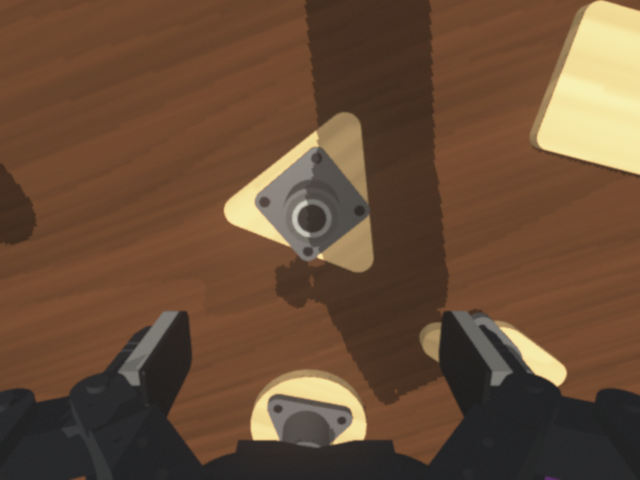

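The wrist view shows the square hub at (312,218), about 4 mm off the tool axis, and the uncovered oblong board sits at the right edge behind the finger. Correcting, then grasping.

{"api": "send_rows", "payload": {"motion": [[0,0.3,-0.4,4,0],[0,0.3,-0.4,8.5,0],[0,0.3,-0.4,13,0],[0,0.3,-0.4,16,0],[0,0.3,-0.4,16.9,0],[0,0.3,-0.4,16.9,0],[1,0.3,-0.4,16.9,0],[1,0.3,-0.4,16.9,0],[1,0.3,-0.4,16.9,0],[1,0.3,-0.4,16.9,0],[1,0.3,-0.4,16.9,0],[1,0.3,-0.4,16.9,0]]}}

```text
time_s: 15.38
tool_pos: [0.4467, -0.1353, 0.0303]
eef_rot: [0.521, 3.095, 0.002]
wrist_force: [-0.4, 1.5, 9.4]
finger_gap: 0.0406
gripper_force: 59.7
```

```bash
python3 - <<'E'
from h import *
shift(.4436,.1095,.0435)
E
```

```text
t 15.38 pos [ 0.4467 -0.1353  0.0303] shift cm [ 8.3  23.04 -1.31] rows 4
```

{"api": "send_rows", "payload": {"motion": [[1,0,0,-3,0],[1,0,0,-7,0],[1,2.1,5.8,-8,0],[1,4.2,11.5,-8,0],[1,6.2,17.3,-8,0],[1,7.8,21.5,-8,0],[1,8.3,23,-8,0],[1,8.3,23,-6,0],[1,8.3,23,-3,0],[1,8.3,23,-1.5,0],[1,8.3,23,-1.5,0],[1,8.3,23,-1.5,0]]}}

```text
time_s: 16.88
tool_pos: [0.4428, 0.1081, 0.0446]
eef_rot: [0.523, 3.097, 0.0]
wrist_force: [0.2, -1.2, -3.7]
finger_gap: 0.0405
gripper_force: 62.2
```

```bash
python3 - <<'E'
from h import *
snapshot("top");snapshot("top");shift(.4434,.1097,.0303)
board("tri",(361,313))
E
```

```text
t 16.98 pos [0.443  0.1085 0.0448] shift cm [0.01 0.13 1.45] rows 1
tri hull [359.4 312.5] [ 0.4464 -0.1324]
tri rect [366.5 313.8] [ 0.4434 -0.1467]
tri circ [359.6 312.3] [ 0.4466 -0.1327]
[56.  61.5] 35.1
```

{"api": "send_rows", "payload": {"motion": [[1,0,0.1,0.7,0],[1,0,0.1,1.3,0],[1,0,0.1,1.5,0],[1,0,0.1,1.5,0],[0.6,0,0.1,1.5,0],[0,0,0.1,1.5,0],[0,0,0.1,1.4,0],[0,0,0.1,-1,0],[0,0,0.1,-6,0],[0,-3,-2.5,-11,0],[0,-7,-5.6,-15,0],[0,-11.5,-9.2,-15.5,0]]}}

```text
time_s: 18.52
tool_pos: [0.5232, -0.0162, 0.202]
eef_rot: [0.518, 3.093, 0.004]
wrist_force: [1.8, 0.1, -0.6]
finger_gap: 0.0852
gripper_force: 0.0
```

{"api": "send_rows", "payload": {"motion": [[0,-4.5,-3.6,0,0],[0,-9,-7.2,0,0],[0,-13.5,-10.8,0,0],[0,-17.8,-14.3,0,0],[0,-17.8,-14.3,0,0],[0,-17.8,-14.3,0,0]]}}

```text
time_s: 19.27
tool_pos: [0.6417, -0.2085, 0.1982]
eef_rot: [-0.521, -3.096, -0.002]
wrist_force: [0.3, 1.1, 0.3]
finger_gap: 0.0851
gripper_force: 0.0
```

```bash
python3 - <<'E'
from h import *
shift(.643,-.209,.029)
d=wristhub("bearing_triangle",name="w6")
print(sense()["q"].round(2),ray(d,221,317,.058))
E
```

```text
t 19.27 pos [ 0.6417 -0.2085  0.1982] shift cm [-0.18 -0.02 16.92] rows 3
lm 0.84 [207. 315.] z12 [ 0.6399 -0.2097]
circ 317 211 xy [ 0.6331 -0.2055] r mm 45.0
circ 551 125 xy [ 0.6291 -0.0446] r mm 23.8
circ 578 292 xy [ 0.7516 -0.0467] r mm 27.5
circ 617 304 xy [ 0.7704 -0.0213] r mm 15.0
circ 604 139 xy [ 0.6488 -0.0138] r mm 14.9
[ 0.43  0.81 -0.37  1.43  0.32  0.97  1.22] [ 0.63984098 -0.20799833  0.058     ]
```

View pics/w6.png

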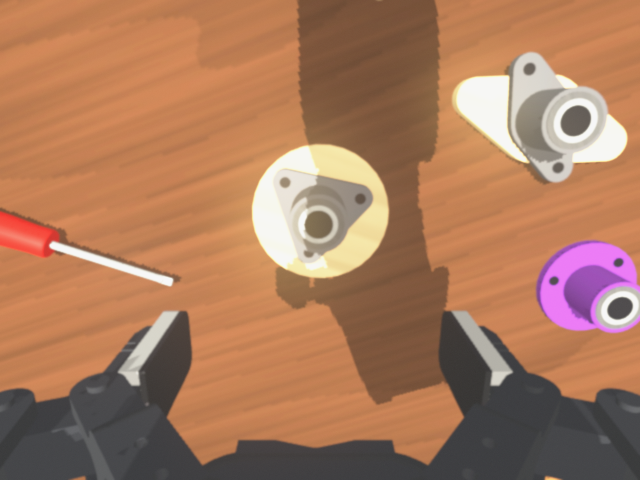

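The wrist view shows the triangle hub at (317,223) under the tool and the round board's disc centred near (320,211). The oblong bearing stands on its board at (560,120).

{"api": "send_rows", "payload": {"motion": [[0,-0.1,0,4,0],[0,-0.1,0,8.5,0],[0,-0.1,0,13,0],[0,-0.1,0,16,0],[0,-0.1,0,16.9,0],[0,-0.1,0,16.9,0],[1,-0.1,0,16.9,0],[1,-0.1,0,16.9,0],[1,-0.1,0,16.9,0],[1,-0.1,0,16.9,0],[1,-0.1,0,16.9,0],[1,-0.1,0,16.9,0]]}}

```text
time_s: 20.88
tool_pos: [0.6448, -0.209, 0.0318]
eef_rot: [0.521, 3.095, 0.002]
wrist_force: [-0.5, 1.7, 6.4]
finger_gap: 0.0404
gripper_force: 61.2
```

```bash
python3 - <<'E'
from h import *
shift(.446,-.1333,.0435)
E
```

```text
t 20.88 pos [ 0.6448 -0.209   0.0318] shift cm [21.26  0.64 -1.23] rows 4
```

{"api": "send_rows", "payload": {"motion": [[1,0,0,-3,0],[1,0,0,-7,0],[1,5.2,0.2,-8,0],[1,10.4,0.3,-8,0],[1,15.6,0.5,-8,0],[1,19.5,0.6,-8,0],[1,21.1,0.6,-8,0],[1,21.1,0.6,-6,0],[1,21.1,0.6,-3,0],[1,21.1,0.6,-1.5,0],[1,21.1,0.6,-1.5,0],[1,21.1,0.6,-1.5,0]]}}

```text
time_s: 22.38
tool_pos: [0.4463, -0.135, 0.0455]
eef_rot: [0.522, 3.097, 0.0]
wrist_force: [0.0, 0.0, -4.5]
finger_gap: 0.0405
gripper_force: 61.8
```

```bash
python3 - <<'E'
from h import *
snapshot("top");snapshot("wrist");shift(.447,-.134,.0303)
board("round",(394,214),34)
E
```

```text
t 22.48 pos [ 0.4465 -0.1351  0.0457] shift cm [-0.01  0.12  1.54] rows 1
round hull [393.2 213.4] [ 0.6472 -0.2072]
round rect [393.  213.5] [ 0.647  -0.2067]
round circ [393.2 213.1] [ 0.6478 -0.2072]
[51. 52.] 26.4
```

{"api": "send_rows", "payload": {"motion": [[1,0,0.1,0.7,0],[1,0,0.1,1.3,0],[1,0,0.1,1.6,0],[1,0,0.1,1.6,0],[0.6,0,0.1,1.6,0],[0,0,0.1,1.6,0],[0,0,0.1,1.5,0],[0,0,0.1,-1,0],[0,0,0.1,-6,0],[0,-0.5,3,-11,0],[0,-1,8,-15,0],[0,-1.7,13.5,-15.5,0]]}}

```text
time_s: 24.02
tool_pos: [0.5082, -0.0127, 0.2026]
eef_rot: [0.526, 3.092, 0.001]
wrist_force: [1.0, 0.2, -0.6]
finger_gap: 0.0858
gripper_force: 0.0
```

{"api": "send_rows", "payload": {"motion": [[0,-0.8,5.8,0,0],[0,-1.5,11.5,0,0],[0,-2.3,17.2,0,0],[0,-3,22.5,0,0],[0,-3.6,25.4,0,0],[0,-3.6,25.4,0,0],[0,-3.6,25.4,0,0]]}}

```text
time_s: 24.9
tool_pos: [0.6229, 0.2138, 0.1993]
eef_rot: [-0.523, -3.097, 0.003]
wrist_force: [0.8, -0.2, -0.4]
finger_gap: 0.0854
gripper_force: 0.0
```

```bash
python3 - <<'E'
from h import *
shift(.624,.2165,.03)
d=wristhub("bearing_round",name="w7")
print(sense()["q"].round(2),ray(d,221,317,.058))
E
```

```text
t 24.9 pos [0.6229 0.2138 0.1993] shift cm [-0.03  0.33 16.93] rows 3
lm 0.89 [438. 267.] z12 [0.8171 0.096 ]
lm 0.86 [207. 318.] z12 [0.6222 0.2146]
circ 310 217 xy [0.6169 0.21  ] r mm 26.7
circ 331 182 xy [0.5991 0.2312] r mm 35.3
circ 41 322 xy [ 0.6272 -0.0051] r mm 23.2
circ 263 449 xy [0.7895 0.1089] r mm 35.0
circ 95 52 xy [0.4746 0.1196] r mm 48.0
[-0.23  0.78 -0.32  1.48  0.28  0.93  0.6 ] [0.6213944  0.21372199 0.058     ]
```

View pics/w7.png

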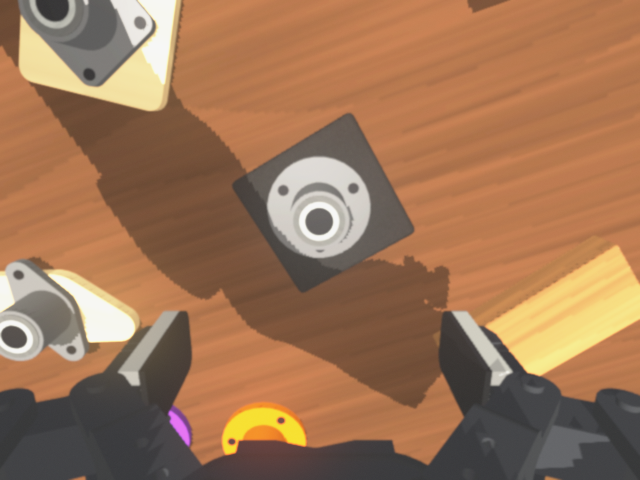

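The wrist view shows the round bearing on the mat with its hub at (319,221), aligned with the tool. Grasping it.

{"api": "send_rows", "payload": {"motion": [[0,0,0.1,4,0],[0,0,0.1,8.5,0],[0,0,0.1,13,0],[0,0,0.1,16,0],[0,0,0.1,16.9,0],[0,0,0.1,16.9,0],[1,0,0.1,16.9,0],[1,0,0.1,16.9,0],[1,0,0.1,16.9,0],[1,0,0.1,16.9,0],[1,0,0.1,16.9,0],[1,0,0.1,16.9,0]]}}

```text
time_s: 26.5
tool_pos: [0.6245, 0.2162, 0.0325]
eef_rot: [0.522, 3.096, 0.001]
wrist_force: [-0.4, -1.2, 5.8]
finger_gap: 0.0401
gripper_force: 61.0
```

```bash
python3 - <<'E'
from h import *
shift(.6465,-.2085,.0435)
E
```

```text
t 26.5 pos [0.6245 0.2162 0.0325] shift cm [-16.   -39.4   -1.11] rows 7
```

{"api": "send_rows", "payload": {"motion": [[1,0,0,-3,0],[1,0,0,-7,0],[1,0,0,-10,0],[1,-2,-5,-10,0],[1,-4,-10,-10,0],[1,-6.1,-15,-10,0],[1,-8.1,-20,-10,0],[1,-10.2,-25,-10,0],[1,-12.2,-30,-10,0],[1,-14.2,-35,-10,0],[1,-16,-39.4,-10,0],[1,-16,-39.4,-10,0]]}}

```text
time_s: 28.0
tool_pos: [0.6434, -0.2172, 0.1296]
eef_rot: [-0.536, -3.093, 0.01]
wrist_force: [0.3, 0.0, -5.5]
finger_gap: 0.0404
gripper_force: 62.5
```

{"api": "send_rows", "payload": {"motion": [[1,0,0,0,0],[1,0,0,3,0],[1,0,0,6.5,0],[1,0,0,8.5,0],[1,0,0,8.5,0],[1,0,0,8.5,0]]}}

```text
time_s: 28.75
tool_pos: [0.6472, -0.2081, 0.0473]
eef_rot: [0.521, 3.096, 0.001]
wrist_force: [0.9, 0.4, -5.4]
finger_gap: 0.04
gripper_force: 62.4
```

```bash
python3 - <<'E'
from h import *
snapshot("wrist");snapshot("wrist");shift(.647,-.2085,.031)
E
```

```text
t 28.85 pos [ 0.6472 -0.2085  0.0477] shift cm [ 0.03 -0.01  1.67] rows 1
```

Aligned. Lower, release, and back off to the left, clear of everything.

{"api": "send_rows", "payload": {"motion": [[1,0,0,0.8,0],[1,0,0,1.4,0],[1,0,0,1.7,0],[1,0,0,1.7,0],[0.6,0,0,1.7,0],[0,0,0,1.7,0],[0,0,0,1.6,0],[0,0,0,-1,0],[0,0,0,-6,0],[0,0,0,-12,0],[0,2,5,-16,0],[0,4,10,-18,0]]}}

```text
time_s: 30.35
tool_pos: [0.6421, -0.101, 0.2284]
eef_rot: [0.526, 3.093, 0.0]
wrist_force: [0.6, 0.9, -0.1]
finger_gap: 0.0849
gripper_force: 0.0
```

{"api": "send_rows", "payload": {"motion": [[0,2.4,5.6,0,0],[0,4.8,11,0,0],[0,7.2,16.5,0,0],[0,9.6,22,0,0],[0,12,27.5,0,0],[0,14,33,0,0],[0,16,38.5,0,0],[0,18,44,0,0],[0,18,44,0,0],[0,18,44,0,0]]}}

```text
time_s: 31.6
tool_pos: [0.6151, 0.3734, 0.2255]
eef_rot: [0.521, 3.098, -0.002]
wrist_force: [-0.1, -0.9, -0.4]
finger_gap: 0.0854
gripper_force: 0.0
```

```bash
python3 - <<'E'
from h import *
d=snapshot("top");print(sense()["tool_pos"],sense()["time_s"])
cv2.imwrite("pics/top8.png",cv2.resize(d["image"][160:370,140:440],None,fx=2.6,fy=2.6,interpolation=cv2.INTER_CUBIC)[:,:,::-1])
E
```

```text
[0.61563893 0.37209716 0.22572247] 31.65
```

View pics/top8.png

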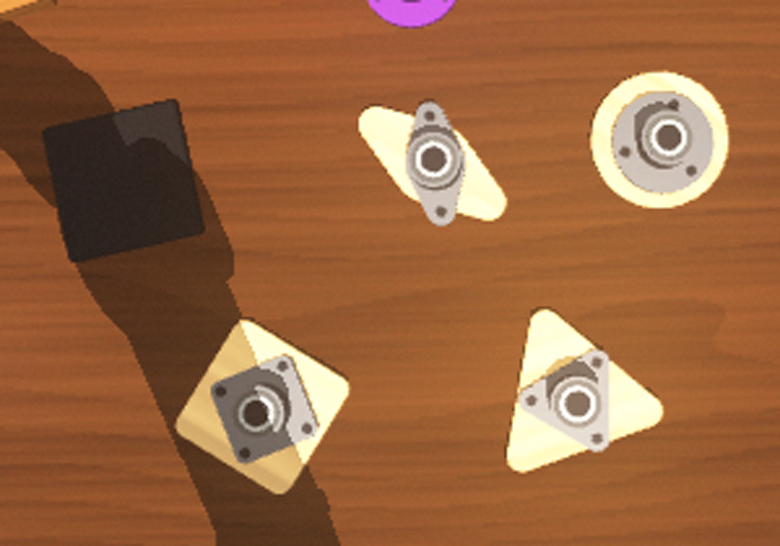

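The top view shows every bearing upright on its own board. Flange centre against board centre is round (662,142)/(660,140), square (264,410)/(263,406), oblong (435,163)/(433,163) and triangle (575,400)/(573,398), all within about 3 mm.

```bash
python3 -c "
from workcell import *
print(job_done())"
```

```text
the job is handed in; nothing more can be done
None
```

All four bearings stand upright on their matching boards, each within about 3 mm of the middle by the final top picture, and the job was handed in after about 32 s of the 122 s allowed.

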